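# Pile the cast tiles in the carrying rack and latch the keeper bar

## Task

Set the two loose plaster tiles, one after the other, flat on top of the tile already lying in the carrying rack, lowering them gently (they are brittle, do not drop them), so that the three make one square pile with their edges lined up. Then swing the rack's hinged keeper bar over the pile and down until it lies fully home in the forked catch at the other end, and let go. Leave the other things on the table where they are.

Things in the scene. Friction and masses are not known exactly. Their poses are not given: they have to be found in the camera images.
- rack: carrying rack fixed to the table: plywood board 110 x 200 mm (x, y), 12 mm thick; aluminium hinge post at y = +70 mm (top 88 mm up) and forked catch at y = -70 mm (prongs to 94 mm, 20 mm apart, seat at 68 mm). Posts are 16 mm along y, 32 mm along x: 124 mm free between them; both long sides are open. Origin: centre of the board's underside; z up, y from catch to hinge.
- pile_base (a point): the centre of the rack's base board on its upper face, 12 mm above the table, where the pile stands centred; axes as the rack's. The tile in the rack lies on this face, so the two others belong with their undersides 18 mm and 36 mm above it
- keeper (a joint): angle of the keeper bar about its stiff hinge (rad): 0 = level over the pile and home in the fork (its stop), about 1.57 = upright, up to 2.2 = leaning back away from the pile. It stays where it is left. The steel bar is 14 mm wide and 10 mm thick; closed, it clears a flat pile of three tiles by 3 mm
- keeper_hinge (a point): centre of the keeper's hinge pin, 74 mm above the table at the rack's y = +70 mm; the bar turns in the rack's y-z plane about the rack's x axis
- keeper_grip (a point): middle of the wooden handle at the keeper bar's free end, 185 mm from the hinge pin: 60 mm long along the bar, 18 mm wide (across the rack's x) and 18 mm thick. With the bar home it lies 37 mm beyond the outer face of the catch, 74 mm above the table with nothing below it but the table
- tile_in_rack: a white plaster relief tile, a flat rectangular slab 56 x 110 x 18 mm (its x, y, z), 0.14 kg; origin at the centre of its underside, z up through its face, y along its length. It lies already in the rack, on the base board, its length along the rack's y
- tile_a: a white plaster relief tile, a flat rectangular slab 56 x 110 x 18 mm (its x, y, z), 0.14 kg; origin at the centre of its underside, z up through its face, y along its length. It lies loose on the table to the right of the rack; alike and exchangeable with tile_b
- tile_b: a white plaster relief tile, a flat rectangular slab 56 x 110 x 18 mm (its x, y, z), 0.14 kg; origin at the centre of its underside, z up through its face, y along its length. It lies loose on the table to the right of the rack; alike and exchangeable with tile_a
- figure: bystander: a white plaster figure, round, 92 mm across its foot and 192 mm tall; origin at the centre of its underside
- tub: bystander: a clear open plastic tub of small castings, 130 x 170 x 70 mm; origin at the centre of its underside
- spool: bystander: a white standing thread spool, 40 mm across and 60 mm tall; origin at the centre of its underside
Mind the look-alikes: they are no part of the job. What is shaped like the tile_b but black or yellow is not meant. What is shaped like the tile_a but blue is not meant.

How it is judged (in metres and radians):
On the way, in this order (a step that is already met when the one before it is completed fails the run):
1. all three tiles lie in one square pile in the rack, let go (horizontal distance between each of tile_a, tile_b and tile_in_rack below 0.008 m and angle between the y axis of each of tile_a, tile_b and the y axis of tile_in_rack, either way round below 0.12 rad and z of tile_a in the frame of pile_base between 0.015 and 0.039 m and angle between each of tile_a, tile_b, tile_in_rack's own z axis and vertical below 0.05 rad and z of tile_b in the frame of pile_base between 0.015 and 0.039 m and horizontal distance between tile_in_rack and pile_base below 0.008 m and angle between the y axis of tile_in_rack and the y axis of rack, either way round below 0.12 rad and contact force between each of tile_a, tile_b and the fingers below 0.5 N), for 0.2 s.
2. the keeper bar is home in its catch (value of joint keeper below 0.03 rad), for 0.2 s.
At the end, for the whole second after the job is handed in: tile_a and tile_b lie flat on the tile in the rack, in either order, centred on it within 8 mm and parallel within 0.12 rad; that tile likewise on the rack; tilts under 0.05 rad; all at rest; the keeper joint under 0.03 rad (home in the catch) (horizontal distance between each of tile_a, tile_b and tile_in_rack below 0.008 m and angle between the y axis of each of tile_a, tile_b and the y axis of tile_in_rack, either way round below 0.12 rad and z of tile_a in the frame of pile_base between 0.015 and 0.039 m and angle between each of tile_a, tile_b, tile_in_rack's own z axis and vertical below 0.05 rad and z of tile_b in the frame of pile_base between 0.015 and 0.039 m and horizontal distance between tile_in_rack and pile_base below 0.008 m and angle between the y axis of tile_in_rack and the y axis of rack, either way round below 0.12 rad and linear speed of each of tile_a, tile_b, tile_in_rack below 0.02 m/s and value of joint keeper below 0.03 rad); the robot touches nothing.
It fails at once if a tile is dropped or slammed on the pile (over 0.5 m/s within 15 mm of its place on top) ((linear speed of tile_a above 0.5 m/s and horizontal distance between tile_a and pile_base below 0.06 m and z of tile_a in the frame of pile_base below 0.05 m) or (linear speed of tile_b above 0.5 m/s and horizontal distance between tile_b and pile_base below 0.06 m and z of tile_b in the frame of pile_base below 0.05 m)).
It fails at once if a bystander (figure, tub, spool) is moved more than 30 mm (distance of any of figure, tub, spool from where it was at the start of the episode above 0.03 m).
It also fails if it takes over 72 s, if anything falls off the work surface, if the arm or the gripper's body presses on something with over 40 N, if the wrist force passes 120 N, or if a joint passes its speed limit or range.

## Robot

A 6-joint arm with a two-finger parallel gripper is mounted at the origin on the work surface. World frame = base frame: x ahead of the robot, y to its left, z up, the work surface at z = 0. Lengths are in m, angles in degrees, forces in N, time in s.
With the tool pointing down it reaches from about 0.35 to 0.875 m from the base axis. Payload 4.2 kg.
Tool frame: the origin (TCP) lies on the centre line of the jaws, within the pads' length; the fingertips stand r.tip_extent ahead of it and the grasp point (between the pads) lies 11 mm behind it (r.tip_extent is the distance from the TCP to the fingertips, in m); z points along the fingers, y is the line along which they close (so a half turn about z gives the same grasp; the last joint's range is limited). The gripper opens to 87 mm and grips with 3 to 60 N. Pads are 19 mm wide; open, the fingers measure 117 mm over their backs; the gripper's body (75 mm by 190 mm) begins 51 mm behind the grasp point.
Start: joints at [-52.85, 22.042, 0.453, 0, -68.411, -14.817], TCP at [0.238, -0.578, 0.231] pointing down, gripper open.
Joint ranges: [-179.83, 179.83], [-69.29, 118.12], [-61.27, 80.66], [-181.25, 117.63], [-171.15, -9.14], [-177.46, 177.46]. Speed limits (degrees/s): [159.86, 159.86, 180, 180, 180, 180].

## Interface

Orientations are given as a 3x3 rotation matrix whose columns are the frame's x, y, z axes.
In Python, from station import r gives the robot as it stands.
- The arm moves only by the shell command python3 -m jog 'ROWS'. ROWS is text: rows parted by semicolons, each of 5 numbers parted by spaces: the opening, from 0 (shut) to 1 (fully open), then the shift along the world's x, y, z in mm, then the turn about the world's z in degrees. In form: hand dx dy dz roll; .... A call has 1 to 5 rows; each row shifts and turns the commanded pose from where the row before left it; what a row does not reach is not made up. A row lasts 1/8 s, in which the tool goes at most 62.5 mm and 10.7 degrees, less where a joint would pass 70% of its speed; a pose out of reach is approached as far as the arm can. A call is refused whole if a number of a shift passes 62.5 or a number of a turn 10.7, either way. A call with a gripper value outside its range is refused whole. The fingers move at their own pace and stop on an object; the grip force is fixed at half the most. Time passes only in rows, so rows that do not move let the fingers close. It gives the time, the measured TCP pose, the force, the opening and the grip force at its end, in the units of the state.
- r.sense(): the state, without advancing time (a new reading comes with each control period).
- r.capture(name): name is "scene" or "top"; returns a dict with "pixels" (480x640x3 uint8, red, green, blue), "fovy" (degrees; the focal length in pixels is half the picture's height over the tangent of half this angle, whatever the lens; pixels are square), "cx", "cy" (the principal point, pixels), "k1" (the pictures are not rectified: a ray, as slopes to the right and down, at radius r is drawn at 1 + k1 r^2 times it, then the intrinsics apply), "origin" and "orientation" of the camera in the world. Camera axes: x right, y down, z forward; pixel columns grow to the right and rows downward; lengths in m; the calibration is good to about 2 mm. A picture is of the moment at which its call begins. There is no depth.
- r.finish_job(): hands the job in; it is judged then, once.
The state is a dict: "time_s": time; "joints": joint angles; "joint_velocities": joint speeds; "effort": joint torques, N m; "tcp_pos": TCP position; "ee_rot": TCP orientation; "wrist_force": force on the tool from outside, world axes, zero at the start; "moment": the same for the moment, N m; "gripper_width": opening from 0.0 (shut) to 1.0 (fully open); "gripper_force": force on a finger pad.
Only numpy, scipy, OpenCV 4.12 (cv2) and the standard library are available. Lean on these libraries where they do the work, as an engineer would, in place of code of your own. Each camera call takes 0.05 s, during which the arm holds its last target. There are 200 camera calls.

## Working session

There is one attempt and no reset: what is moved stays moved. The work goes in short steps, Python scripts to look and compute and a shell command to move; the robot and the scene stay as the last step left them, time stands still between calls to the robot, and variables do not carry over. Pictures are saved under pics/ and viewed, at most 10 in all, crops included, and the job is handed in when it is done.

```bash
mkdir -p pics
cat > h.py <<'E'
import numpy as np,cv2
from station import r
def cap(n,f=None):
    c=r.capture(n)
    if f: cv2.imwrite('pics/'+f,c['pixels'][:,:,::-1])
    return c
def K(c):
    f=240/np.tan(np.radians(c['fovy'])/2); return f
def pix2w(c,u,v,z):
    f=K(c); d=np.array([(u-c['cx'])/f,(v-c['cy'])/f]); s=d.copy()
    for _ in range(30): s=d/(1+c['k1']*(s@s))
    ray=np.array(c['orientation'])@np.array([s[0],s[1],1]); o=np.array(c['origin'])
    return o+ray*(z-o[2])/ray[2]
def w2pix(c,p):
    q=np.array(c['orientation']).T@(np.array(p)-np.array(c['origin'])); s=q[:2]/q[2]; s=s*(1+c['k1']*(s@s)); return s*K(c)+[c['cx'],c['cy']]
E
python3 - <<'E'
from h import *
for n in('scene','top'):
    c=cap(n,n+'0.png'); print({k:v for k,v in c.items() if k!='pixels'})
print(r.sense(),r.tip_extent)
E
```

```text
{'fovy': 43.86212300645614, 'cx': 319.78700392347173, 'cy': 235.70239938458104, 'k1': -0.009145262162791011, 'origin': array([1.61941394, 0.4318006 , 0.85058386]), 'orientation': array([[-0.39104537,  0.51458407, -0.76307716],
       [ 0.92032076,  0.22732058, -0.31833166],
       [ 0.00965474, -0.82675788, -0.56247507]])}
{'fovy': 42.39933165078986, 'cx': 320.1505893676204, 'cy': 229.6657086532912, 'k1': 0.029339044605317086, 'origin': array([ 0.29688865, -0.01161817,  1.88415665]), 'orientation': array([[-0.01205525, -0.99111887,  0.13243129],
       [-0.9999268 ,  0.01181221, -0.00262076],
       [ 0.00103318, -0.13245319, -0.99118872]])}
{'time_s': 0.1, 'joints': array([-5.28486548e+01,  2.20874432e+01,  3.87715943e-01, -2.26983142e-02,
       -6.84118500e+01, -1.48162525e+01]), 'joint_velocities': array([-0.02655882, -0.11754458,  0.16675134,  0.16884022, -0.0235441 ,
       -0.00330472]), 'effort': array([-5.73234920e-04, -3.91689599e+01,  1.87934071e+01,  4.23185840e+00,
        1.34485558e-02, -8.01574879e-05]), 'tcp_pos': array([ 0.23731941, -0.57763013,  0.22956504]), 'ee_rot': array([[-9.25032590e-01, -3.79886731e-01, -8.82448392e-04],
       [-3.79887729e-01,  9.25030899e-01,  1.77459866e-03],
       [ 1.42145546e-04,  1.97679291e-03, -9.99998036e-01]]), 'wrist_force': array([-0.55827097,  0.16741995,  0.62407993]), 'moment': array([ 0.02985333,  0.00405419, -0.07095933]), 'gripper_force': 0.0, 'gripper_width': 1.0013819464528122} 0.008
```

View pics/scene0.png

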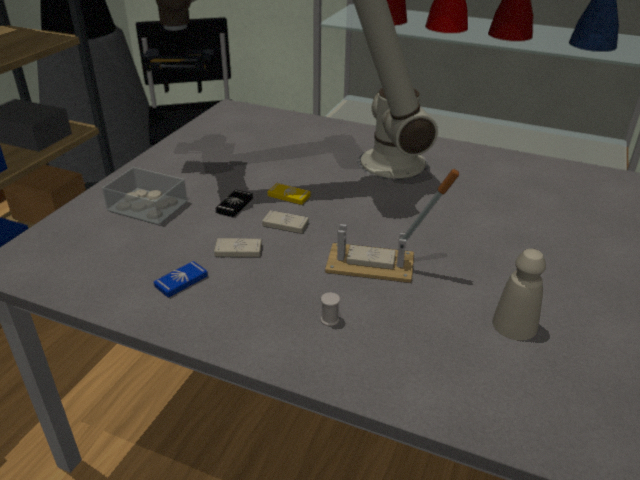

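View pics/top0.png

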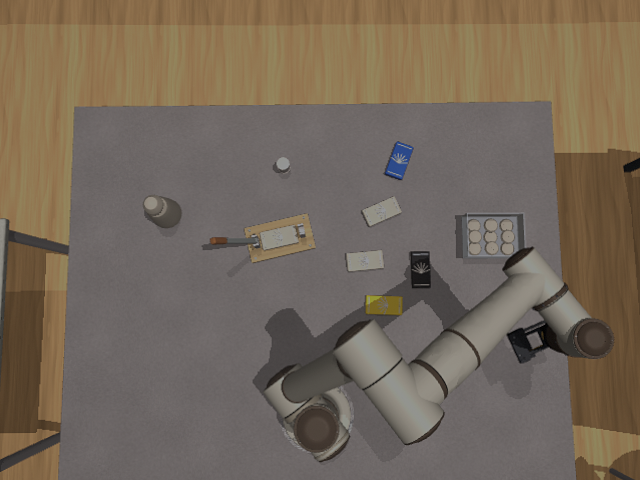

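Possible tiles in the top view:
- White at (381,211) and (365,261).
- The white tile already in the rack at (280,238).
- Look-alikes: black (420,269), yellow (384,305) and blue (399,160).

I choose the two loose white ones. Next is a close crop to check that choice.

Run:
```python
from h import *
a=cv2.imread('pics/top0.png')[190:290,235:415]
cv2.imwrite('pics/topc.png',cv2.resize(a,None,fx=4.4,fy=4.4,interpolation=cv2.INTER_CUBIC))
# white-tile segmentation in top view
im=cv2.imread('pics/top0.png'); hsv=cv2.cvtColor(im,cv2.COLOR_BGR2HSV)
c=cap('top')
for (x0,y0,x1,y1,z) in((340,240,390,280,.018),(355,190,408,235,.018),(256,222,301,254,.030)):
    s=im[y0:y1,x0:x1]; big=cv2.resize(s,None,fx=8,fy=8,interpolation=cv2.INTER_CUBIC)
    h=cv2.cvtColor(big,cv2.COLOR_BGR2HSV); m=((h[...,2]>135)&(h[...,1]<60)).astype('uint8')
    n,l,st,ce=cv2.connectedComponentsWithStats(m); k=1+np.argmax(st[1:,4])
    cs,_=cv2.findContours((l==k).astype('uint8'),0,2); cn=max(cs,key=cv2.contourArea)[:,0]
    w=np.array([pix2w(c,x0+(p[0]+.5)/8-.5,y0+(p[1]+.5)/8-.5,z)[:2] for p in cn],dtype='float32')
    (cx,cy),(ww,hh),an=cv2.minAreaRect(w*1000); 
    if ww<hh: an+=90
    print('centre',cx,cy,'size',ww,hh,'long axis',an%180)
```

```text
centre 451.6512451171875 -150.54995727539062 size 54.268856048583984 107.20030975341797 long axis 94.66119623184204
centre 602.7581176757812 -205.15435791015625 size 53.69778060913086 107.49143981933594 long axis 113.2953987121582
centre 525.2765502929688 108.27758026123047 size 55.16084671020508 108.6128158569336 long axis 102.37831592559814
```

View pics/topc.png

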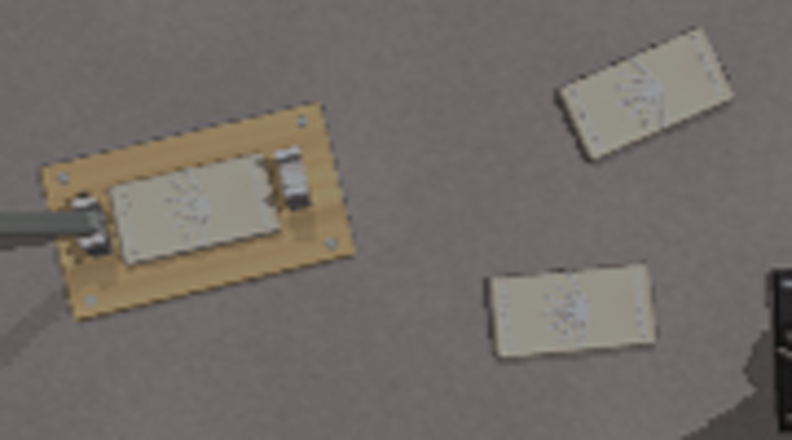

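The crop confirms two plain white tiles, at crop (645,95) and (573,312), 18 mm high and about the right size. In the rack, the catch is on the right at (292,178), and the hinge on the left at (92,225). Next I'll measure the board, keeper and figure.

Run:
```python
from h import *
t=cap('top'); s=cap('scene')
P=np.array([(322,102),(355,255),(78,320),(42,168)])/4.4+[235,190]
W=np.array([pix2w(t,u-.4,v-.4,.012)[:2]*1000 for u,v in P]); print(W.round(1),W.mean(0))
for a,b in((0,3),(1,2)): d=W[b]-W[a]; print(np.hypot(*d),np.degrees(np.arctan2(d[1],d[0])))
def tri(u1,u2):
    a0,a1=[pix2w(t,*u1,z) for z in(0,.3)]; b0,b1=[pix2w(s,*u2,z) for z in(0,.3)]
    da,db=a1-a0,b1-b0; k=np.linalg.lstsq(np.c_[da,-db],b0-a0,rcond=None)[0]
    p,q=a0+k[0]*da,b0+k[1]*db; return (p+q)/2*1000,np.linalg.norm(p-q)*1000
print('handle end',tri((210,240),(455,173)),'handle low',tri((229,240.5),(441,190)))
print('fig',pix2w(t,165,213,.0)[:2])
a=cv2.imread('pics/scene0.png')[160:285,315:470]
cv2.imwrite('pics/sc.png',cv2.resize(a,None,fx=4.8,fy=4.8,interpolation=cv2.INTER_CUBIC))
```

```text
[[599.7  20.7]
 [492.3  -1.1]
 [449.7 190.1]
 [555.6 215.3]] [524.30677504 106.24842407]
199.54906945210547 102.75794087079711
195.8986718763902 102.58215606240178
handle end (array([490.51567395, 270.19699705, 262.06395534]), np.float64(9.201923031400026)) handle low (array([492.19940522, 236.80166484, 214.10981023]), np.float64(10.308098892549134))
fig [0.60604298 0.46008428]
```

View pics/sc.png

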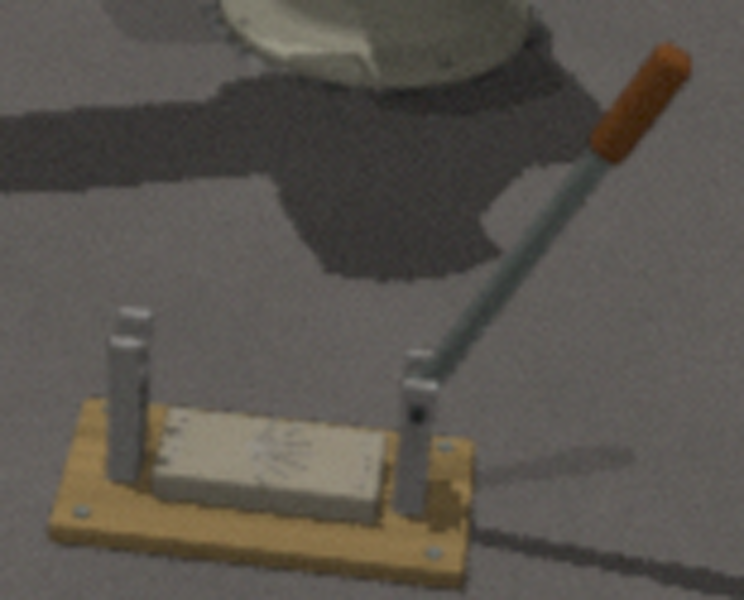

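Rack: centre about (525,107.5) mm, y axis at 102.5°. The handle end is 211 mm from the hinge against an expected 215, so the keeper stands at about 117°. I'll go to the nearer white tile first.

```bash
python3 -m jog '1 27 53 -14 9; 1 27 53 -14 9; 1 27 53 -14 9; 1 27 54 -14 9; 1 27 54 -14 9'; python3 -m jog '1 27 53 -14 9; 1 26 53 -14 9; 1 26 54 -13 9.4; 1 0 0 0 0;1 0 0 0 0'
python3 -c "
from h import *
s=r.sense();R=s['ee_rot'];print(s['tcp_pos'],np.degrees(np.arctan2(R[1,1],R[0,1])),s['joints'])"
```

```text
time_s: 0.88
tcp_pos: [0.3732, -0.3094, 0.1604]
ee_rot: [[-0.381, -0.925, 0.001], [-0.925, 0.381, -0.0], [0.0, -0.001, -1.0]]
wrist_force: [0.2, -0.1, 0.2]
gripper_width: 1.001
gripper_force: 0.0
time_s: 1.5
tcp_pos: [0.4514, -0.151, 0.1195]
ee_rot: [[0.083, -0.997, -0.0], [-0.997, -0.083, -0.0], [0.0, 0.0, -1.0]]
wrist_force: [-0.5, 0.2, 0.4]
gripper_width: 0.998
gripper_force: 0.0
[ 0.45142011 -0.15096633  0.11954506] -175.25841532175912 [ 1.12648832e+00  1.45238591e+01 -2.88076595e+01  3.14575772e-03
 -4.66922602e+01  3.61293832e+00]
```

```bash
python3 -m jog '1 0 0 -50 0; 1 0 0 -37 0; 1 0 0 -20 0; 1 0 0 0 0;0 0 0 0 0'; python3 -m jog '0 0 0 0 0;0 0 0 0 0;0 0 0 0 0;0 0 0 0 0;0 0 0 30 0'
```

```text
time_s: 2.12
tcp_pos: [0.452, -0.152, 0.0135]
ee_rot: [[0.081, -0.997, 0.002], [-0.997, -0.081, -0.0], [0.0, -0.002, -1.0]]
wrist_force: [0.5, -1.0, -0.4]
gripper_width: 0.946
gripper_force: 0.0
time_s: 2.75
tcp_pos: [0.4495, -0.1509, 0.041]
ee_rot: [[0.082, -0.997, -0.006], [-0.997, -0.082, 0.0], [-0.001, 0.006, -1.0]]
wrist_force: [1.1, 0.1, -1.9]
gripper_width: 0.639
gripper_force: 30.0
```

```bash
python3 -m jog '0 0 0 54 0; 0 0 20 54 0; 0 14 48 0 2; 0 15 48 0 2; 0 15 48 0 2'; python3 -m jog '0 15 48 0 1.8; 0 14.5 46.5 0 0;0 0 0 0 0;0 0 0 0 0;0 0 0 0 0'
python3 -c "
from h import *
s=r.sense();R=s['ee_rot'];print(s['tcp_pos'],np.degrees(np.arctan2(R[1,1],R[0,1])))
cap('top','p1t.png');c=cap('scene')['pixels'][100:300,260:480,::-1];cv2.imwrite('pics/p1.png',cv2.resize(c,None,fx=3,fy=3))"
```

```text
time_s: 3.38
tcp_pos: [0.4953, 0.0144, 0.1504]
ee_rot: [[0.187, -0.982, -0.0], [-0.982, -0.187, 0.0], [-0.0, 0.0, -1.0]]
wrist_force: [0.0, -0.7, -1.8]
gripper_width: 0.641
gripper_force: 30.0
time_s: 4.0
tcp_pos: [0.5243, 0.1063, 0.1503]
ee_rot: [[0.216, -0.976, -0.001], [-0.976, -0.216, -0.0], [0.0, 0.001, -1.0]]
wrist_force: [0.3, -0.5, -1.0]
gripper_width: 0.639
gripper_force: 30.0
[0.5243198  0.10630192 0.15026357] -167.5386173567024
```

View pics/p1.png

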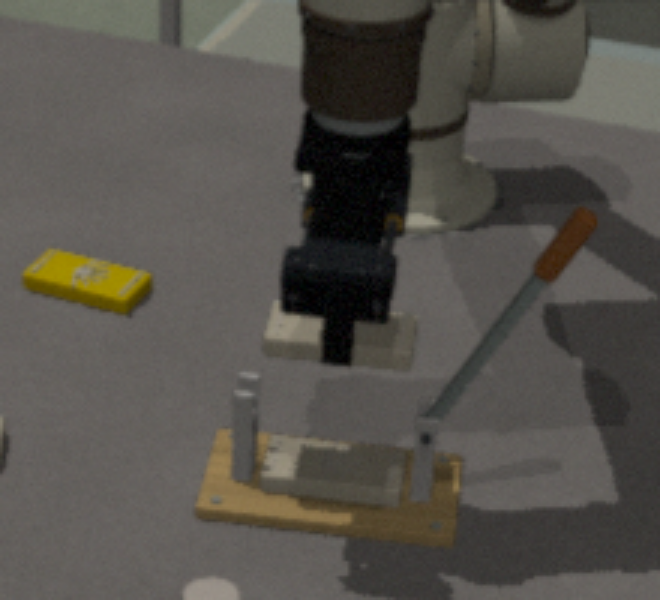

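The tile hangs level over the rack, with its front lower edge from (264,353) to (414,366) in the crop. I'll compare it with the rack tile below.

Run:
```python
from h import *
s=cap('scene'); a=np.radians(102.5); Y=np.array([np.cos(a),np.sin(a)]);X=np.array([Y[1],-Y[0]])
for n,(u,v),z in(('held L',(264,353),.1378),('held R',(414,367),.1378),('rack L',(262,488),.012),('rack R',(400,503),.012),('board L',(197,518),.0),('board R',(455,543),0)):
    p=pix2w(s,260+u/3,100+v/3,z)[:2]*1000-[525,107.5]; print(n,(p@X).round(1),(p@Y).round(1))
```

```text
held L 24.7 -56.2
held R 21.9 54.7
rack L 23.2 -53.4
rack R 21.5 54.3
board L 55.4 -99.2
board R 47.7 99.3
```

```bash
python3 -m jog '0 0.5 1 -30 0; 0 0 0 -30 0; 0 0 0 -25 0; 0 0 0 -14 0;0 0 0 0 0'; python3 -m jog '0 0 0 -3 0;0 0 0 -2 0;0 0 0 -2 0;0 0 0 -1 0;0 0 0 0 0'
```

```text
time_s: 4.78
tcp_pos: [0.5252, 0.1079, 0.051]
ee_rot: [[0.217, -0.976, -0.002], [-0.976, -0.217, -0.001], [0.001, 0.002, -1.0]]
wrist_force: [0.4, 0.6, -1.6]
gripper_width: 0.64
gripper_force: 30.0
time_s: 5.4
tcp_pos: [0.5255, 0.1084, 0.0436]
ee_rot: [[0.217, -0.976, -0.0], [-0.976, -0.217, -0.0], [0.0, 0.0, -1.0]]
wrist_force: [0.1, 0.1, -1.4]
gripper_width: 0.638
gripper_force: 30.0
```

```bash
python3 -m jog '0 0 0 -0.7 0;0 0 0 -0.7 0;0 0 0 0 0'; python3 -m jog '0 0 0 -0.5 0;0 0 0 -0.5 0;0 0 0 0 0'
```

```text
time_s: 5.78
tcp_pos: [0.5256, 0.1085, 0.0431]
ee_rot: [[0.217, -0.976, 0.001], [-0.976, -0.217, 0.0], [0.0, -0.001, -1.0]]
wrist_force: [-3.0, 0.8, 4.8]
gripper_width: 0.641
gripper_force: 30.0
time_s: 6.15
tcp_pos: [0.5256, 0.1085, 0.043]
ee_rot: [[0.218, -0.976, 0.001], [-0.976, -0.218, -0.0], [0.0, -0.001, -1.0]]
wrist_force: [-4.4, -0.5, 11.2]
gripper_width: 0.641
gripper_force: 30.0
```

```bash
python3 -m jog '0.7 0 0 0 0;0.8 0 0 0 0;1 0 0 0 0;1 0 0 0 0;1 0 0 10 0'; python3 -m jog '1 0 0 50 0; 1 0 0 50 0;1 11 -45 0 2; 1 11 -45 0 2;1 11 -45 0 2'; python3 -m jog '1 11 -45 0 2;1 11 -45 -30 2;1 11 -45 -20 0.8;1 11.5 -44 0 0;1 0 0 0 0'
python3 -c "
from h import *
s=r.sense();R=s['ee_rot'];print(s['tcp_pos'],np.degrees(np.arctan2(R[1,1],R[0,1])))
c=cap('scene')['pixels'][160:300,200:440,::-1];cv2.imwrite('pics/p2.png',cv2.resize(c,None,fx=3.3,fy=3.3))"
```

```text
time_s: 6.78
tcp_pos: [0.5249, 0.1081, 0.0507]
ee_rot: [[0.217, -0.976, -0.002], [-0.976, -0.217, -0.001], [0.001, 0.002, -1.0]]
wrist_force: [-0.5, 0.2, 0.3]
gripper_width: 0.978
gripper_force: 0.0
time_s: 7.4
tcp_pos: [0.5589, -0.0277, 0.1522]
ee_rot: [[0.32, -0.948, 0.002], [-0.948, -0.32, 0.0], [0.0, -0.002, -1.0]]
wrist_force: [0.6, 0.0, 0.0]
gripper_width: 0.999
gripper_force: 0.0
time_s: 8.02
tcp_pos: [0.6033, -0.2085, 0.101]
ee_rot: [[0.392, -0.92, 0.0], [-0.92, -0.392, -0.001], [0.001, 0.0, -1.0]]
wrist_force: [-1.2, 0.5, 0.1]
gripper_width: 1.001
gripper_force: 0.0
[ 0.60330201 -0.20852381  0.10098337] -156.89988962252926
```

View pics/p2.png

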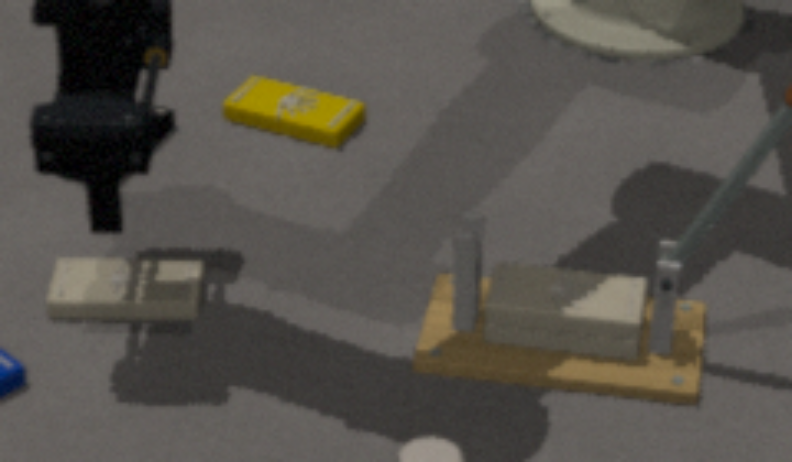

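The pile of two is aligned, spanning crop x 487–643. The gripper is over the second tile at (125,290).

```bash
python3 -m jog '1 -0.5 3.3 -40 0; 1 0 0 -32 0; 1 0 0 -17 0; 1 0 0 0 0;0 0 0 0 0'; python3 -m jog '0 0 0 0 0;0 0 0 0 0;0 0 0 0 0;0 0 0 0 0;0 0 0 0 0';python3 -m jog '0 0 0 40 0;0 0 0 54 0; 0 0 20 54 0;0 -11 43 0 -2;0 -11 42 0 -2';python3 -m jog '0 -11 42 0 -2;0 -11 42 0 -2;0 -11 42 0 -2;0 -11 42 0 -0.7;0 -11 40 0 0';python3 -m jog '0 0 0 0 0; 0 0 0 0 0;0 0 0 0 0'
python3 -c "
from h import *
s=r.sense();R=s['ee_rot'];print(s['tcp_pos'],np.degrees(np.arctan2(R[1,1],R[0,1])))
c=cap('scene')['pixels'][100:300,260:480,::-1];cv2.imwrite('pics/p3.png',cv2.resize(c,None,fx=3,fy=3))"
```

```text
time_s: 8.7
tcp_pos: [0.6037, -0.2021, 0.0137]
ee_rot: [[0.397, -0.918, 0.003], [-0.918, -0.397, -0.001], [0.002, -0.002, -1.0]]
wrist_force: [0.6, 0.3, -0.1]
gripper_width: 0.949
gripper_force: 0.0
time_s: 9.32
tcp_pos: [0.6025, -0.2024, 0.0126]
ee_rot: [[0.396, -0.918, -0.0], [-0.918, -0.396, -0.0], [0.0, 0.0, -1.0]]
wrist_force: [-2.5, 0.8, 3.8]
gripper_width: 0.641
gripper_force: 30.0
time_s: 9.95
tcp_pos: [0.5802, -0.0962, 0.1603]
ee_rot: [[0.329, -0.944, 0.001], [-0.944, -0.329, 0.001], [-0.0, -0.001, -1.0]]
wrist_force: [0.6, 0.0, -2.0]
gripper_width: 0.641
gripper_force: 30.0
time_s: 10.58
tcp_pos: [0.5248, 0.1122, 0.1596]
ee_rot: [[0.219, -0.976, -0.0], [-0.976, -0.219, 0.0], [-0.0, 0.0, -1.0]]
wrist_force: [0.6, -0.6, -0.8]
gripper_width: 0.636
gripper_force: 30.0
time_s: 10.95
tcp_pos: [0.5256, 0.1099, 0.1599]
ee_rot: [[0.217, -0.976, -0.0], [-0.976, -0.217, -0.0], [0.0, 0.0, -1.0]]
wrist_force: [0.2, 0.3, -1.0]
gripper_width: 0.646
gripper_force: 30.0
[0.52558796 0.10986132 0.15986179] -167.445522895913
```

View pics/p3.png

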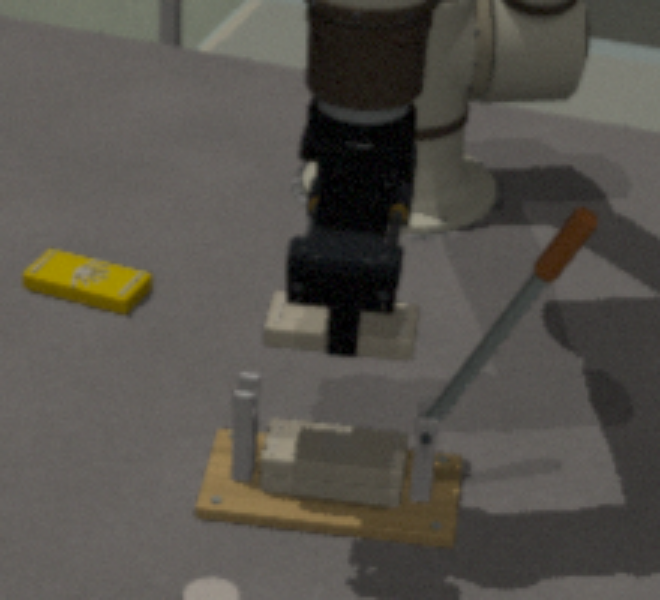

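Run:
```python
from h import *
s=cap('scene'); a=np.radians(102.5); Y=np.array([np.cos(a),np.sin(a)]);X=np.array([Y[1],-Y[0]])
for n,(u,v),z in(('held L',(264,343),.1473),('held R',(415,357),.1473),('rack L',(263,488),.012),('rack R',(401,503),.012),('2nd R top',(406,457),.048),('2nd L top',(263,443),.048)):
    p=pix2w(s,260+u/3,100+v/3,z)[:2]*1000-[525,107.5]; print(n,(p@X).round(1),(p@Y).round(1))
```

```text
held L 26.0 -56.4
held R 23.1 54.7
rack L 23.0 -52.7
rack R 21.3 55.1
2nd R top 10.1 55.1
2nd L top 13.3 -55.4
```

```bash
python3 -m jog '0 -0.5 1 -30 0; 0 0 0 -30 0; 0 0 0 -20 0; 0 0 0 -10 0;0 0 0 0 0'; python3 -m jog '0 0 0 -3 0;0 0 0 -2 0;0 0 0 -1.5 0;0 0 0 -1 0;0 0 0 0 0'; python3 -m jog '0 0 0 -0.7 0;0 0 0 -0.7 0;0 0 0 0 0'
```

```text
time_s: 11.68
tcp_pos: [0.525, 0.1112, 0.0698]
ee_rot: [[0.218, -0.976, -0.001], [-0.976, -0.218, -0.001], [0.0, 0.001, -1.0]]
wrist_force: [0.2, 0.0, -0.8]
gripper_width: 0.644
gripper_force: 30.0
time_s: 12.3
tcp_pos: [0.525, 0.1117, 0.0627]
ee_rot: [[0.219, -0.976, 0.0], [-0.976, -0.219, 0.0], [-0.0, -0.0, -1.0]]
wrist_force: [-0.3, -0.2, -1.3]
gripper_width: 0.641
gripper_force: 30.0
time_s: 12.68
tcp_pos: [0.525, 0.1117, 0.0612]
ee_rot: [[0.219, -0.976, -0.0], [-0.976, -0.219, -0.0], [0.0, 0.0, -1.0]]
wrist_force: [0.2, 0.0, -1.4]
gripper_width: 0.64
gripper_force: 30.0
```

```bash
python3 -m jog '0 0 0 -0.6 0;0 0 0 -0.5 0;0 0 0 0 0'
```

```text
time_s: 13.05
tcp_pos: [0.5251, 0.1117, 0.0606]
ee_rot: [[0.219, -0.976, 0.0], [-0.976, -0.219, 0.0], [0.0, -0.0, -1.0]]
wrist_force: [-2.5, -0.2, 3.5]
gripper_width: 0.642
gripper_force: 30.0
```

```bash
python3 -m jog '0.7 0 0 0 0;0.8 0 0 0 0;1 0 0 0 0;1 0 0 0 0;1 0 0 10 0'; python3 -m jog '1 0 0 50 0; 0 0 0 50 0;0 0 0 50 0; 0 0 0 50 0;0 0 0 50 0'; python3 -m jog '0 0 0 0 0; 0 0 0 0 0'
python3 -c "
from h import *
s=r.sense();R=s['ee_rot'];print(s['tcp_pos'],np.degrees(np.arctan2(R[1,1],R[0,1])))
c=cap('scene')['pixels'][140:290,300:500,::-1];cv2.imwrite('pics/p4.png',cv2.resize(c,None,fx=4,fy=4))"
```

```text
time_s: 13.68
tcp_pos: [0.5245, 0.1114, 0.0698]
ee_rot: [[0.219, -0.976, -0.002], [-0.976, -0.219, -0.001], [0.0, 0.002, -1.0]]
wrist_force: [-0.4, 0.8, 0.5]
gripper_width: 0.981
gripper_force: 0.0
time_s: 14.3
tcp_pos: [0.5246, 0.1115, 0.3228]
ee_rot: [[0.219, -0.976, 0.001], [-0.976, -0.219, 0.001], [-0.0, -0.001, -1.0]]
wrist_force: [0.4, 0.9, -0.8]
gripper_width: 0.628
gripper_force: 0.0
time_s: 14.55
tcp_pos: [0.5245, 0.1116, 0.3201]
ee_rot: [[0.219, -0.976, -0.0], [-0.976, -0.219, 0.001], [-0.001, 0.0, -1.0]]
wrist_force: [0.4, -1.1, -0.6]
gripper_width: 0.404
gripper_force: 0.0
[0.52445146 0.1116135  0.32014997] -167.37647802319023
```

View pics/p4.png

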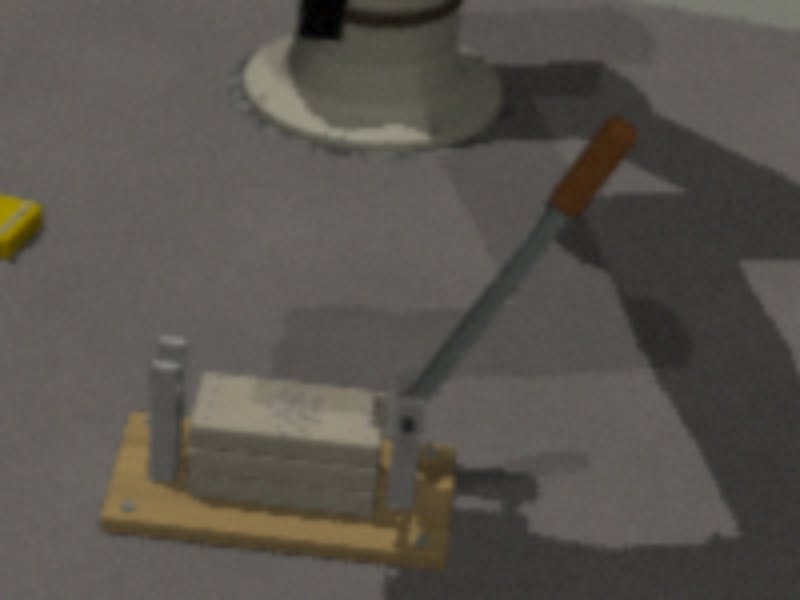

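The pile is square: all three tiles' edges line up at crop x≈190 and 380. The keeper is still leaning back. I'll work out the pushing path for shut fingers.

Run:
```python
from h import *
a=np.radians(102.5); Y=np.array([np.cos(a),np.sin(a)])
prev=np.array([524.5,111.6,320.]); C=np.array([525,107.5])
def go(n,y,ztip):
    global prev
    p=np.r_[C+y*Y,ztip+8]; print(n,p.round(0),'d',(p-prev).round(1)); prev=p
go('over',215,312);go('down',215,225)
for th in list(range(118,89,-7))+list(range(84,-1,-7)):
    t=np.radians(th); u=np.array([-np.cos(t),np.sin(t)]); n=np.array([np.sin(t),np.cos(t)])
    if th>90: q=np.array([70,74])+215*u+9*n-[0,40]
    else: q=np.array([70,74])+180*u+9*n
    go(th,q[0]+9.5,q[1])
```

```text
over [478. 317. 320.] d [-46.  205.8   0. ]
down [478. 317. 233.] d [  0.   0. -87.]
118 [484. 291. 228.] d [  5.8 -26.   -5.4]
111 [489. 269. 239.] d [  5.1 -22.9  11.9]
104 [495. 244. 248.] d [  5.3 -24.1   8.9]
97 [500. 219. 254.] d [  5.5 -25.    5.9]
90 [506. 194. 262.] d [  5.7 -25.5   7.7]
84 [510. 175. 262.] d [  4.1 -18.4  -0. ]
77 [515. 154. 259.] d [  4.7 -21.3  -2.5]
70 [519. 133. 254.] d [  4.6 -20.9  -5.2]
63 [524. 113. 246.] d [  4.5 -20.1  -7.8]
56 [528.  94. 236.] d [  4.2 -19.  -10.2]
49 [532.  76. 224.] d [  3.9 -17.7 -12.5]
42 [535.  60. 209.] d [  3.6 -16.1 -14.6]
35 [539.  46. 193.] d [  3.1 -14.2 -16.5]
28 [541.  34. 174.] d [  2.7 -12.1 -18.2]
21 [543.  24. 155.] d [  2.2  -9.9 -19.5]
14 [545.  17. 134.] d [  1.7  -7.5 -20.6]
7 [546.  12. 113.] d [  1.1  -5.  -21.4]
0 [547.   9.  91.] d [  0.5  -2.4 -21.9]
```

```bash
python3 -m jog '0 -11 51 0 0;0 -11 51 0 0;0 -12 51 0 0;0 -12 52.5 0 0;0 0 0 0 0'; python3 -m jog '0 0 0 -44 0;0 0 0 -43 0;0 0 0 0 0';python3 -m jog '0 3 -13 -3 0;0 3 -13 -2 0;0 2.5 -11.5 6 0;0 2.5 -11.5 6 0;0 0 0 0 0'
```

```text
time_s: 15.22
tcp_pos: [0.4776, 0.3199, 0.3176]
ee_rot: [[0.223, -0.975, -0.003], [-0.975, -0.223, -0.003], [0.002, 0.004, -1.0]]
wrist_force: [-0.5, -0.6, -0.5]
gripper_width: 0.004
gripper_force: 0.0
time_s: 15.6
tcp_pos: [0.4773, 0.3146, 0.2289]
ee_rot: [[0.218, -0.976, -0.007], [-0.976, -0.218, -0.007], [0.006, 0.009, -1.0]]
wrist_force: [0.3, 0.1, 0.5]
gripper_width: 0.011
gripper_force: 0.0
time_s: 16.23
tcp_pos: [0.4906, 0.2674, 0.2416]
ee_rot: [[0.218, -0.976, 0.002], [-0.976, -0.218, 0.001], [-0.001, -0.002, -1.0]]
wrist_force: [-0.5, 0.1, 0.3]
gripper_width: 0.005
gripper_force: 0.0
```

```bash
python3 -m jog '0 2.6 -12 4.5 0;0 2.6 -12 4.5 0';python3 -m jog '0 2.7 -12.5 3 0;0 2.7 -12.5 3 0'
```

```text
time_s: 16.48
tcp_pos: [0.4954, 0.2438, 0.2494]
ee_rot: [[0.219, -0.976, 0.0], [-0.976, -0.219, 0.0], [-0.0, -0.0, -1.0]]
wrist_force: [0.1, 0.4, -0.6]
gripper_width: 0.002
gripper_force: 0.4
time_s: 16.73
tcp_pos: [0.5008, 0.2183, 0.2553]
ee_rot: [[0.219, -0.976, -0.0], [-0.976, -0.219, 0.0], [-0.0, 0.0, -1.0]]
wrist_force: [0.0, 0.8, -0.9]
gripper_width: 0.006
gripper_force: 0.4
```

```bash
python3 -c "
from h import *
c=cap('scene')['pixels'][90:290,300:500,::-1];cv2.imwrite('pics/p5.png',cv2.resize(c,None,fx=3,fy=3))"
```

```text
(no output)
```

View pics/p5.png

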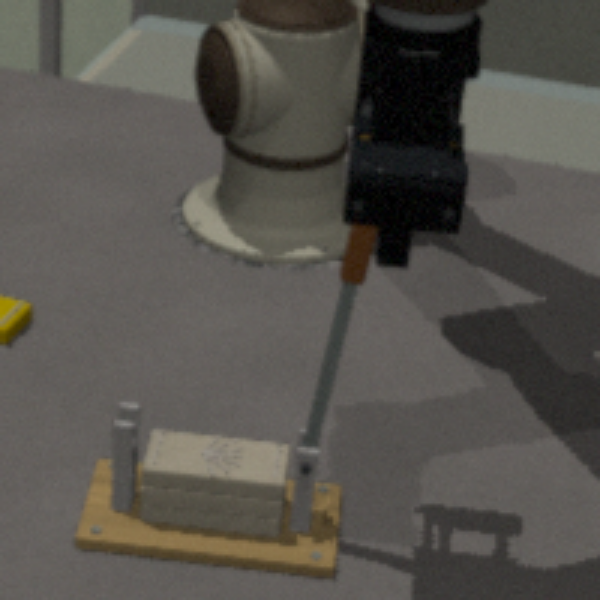

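The fingers are pushing the handle (crop ~(358,250)) and the bar is nearly upright. The pile is undisturbed, so I'll keep following the arc.

```bash
python3 -m jog '0 2.8 -12.5 6 0;0 2.8 -13 6 0;0 4.1 -18.4 0 0;0 4.7 -21.3 -3 0;0 4.6 -21 -6 0';python3 -m jog '0 4.5 -20 -9 0;0 4.2 -19 -11 0;0 3.9 -17.7 -13 0;0 3.6 -16 -15 0;0 0 0 0 0'; python3 -c "
from h import *
c=cap('scene')['pixels'][100:300,250:450,::-1];cv2.imwrite('pics/p6.png',cv2.resize(c,None,fx=3,fy=3))"
```

```text
time_s: 17.4
tcp_pos: [0.5202, 0.1316, 0.2586]
ee_rot: [[0.219, -0.976, 0.001], [-0.976, -0.219, 0.0], [-0.0, -0.001, -1.0]]
wrist_force: [1.6, 0.3, 0.6]
gripper_width: 0.006
gripper_force: 0.4
time_s: 18.02
tcp_pos: [0.5349, 0.0588, 0.2081]
ee_rot: [[0.217, -0.976, -0.004], [-0.976, -0.217, -0.001], [0.0, 0.004, -1.0]]
wrist_force: [-0.6, 0.5, 0.4]
gripper_width: 0.007
gripper_force: 0.0
```

View pics/p6.png

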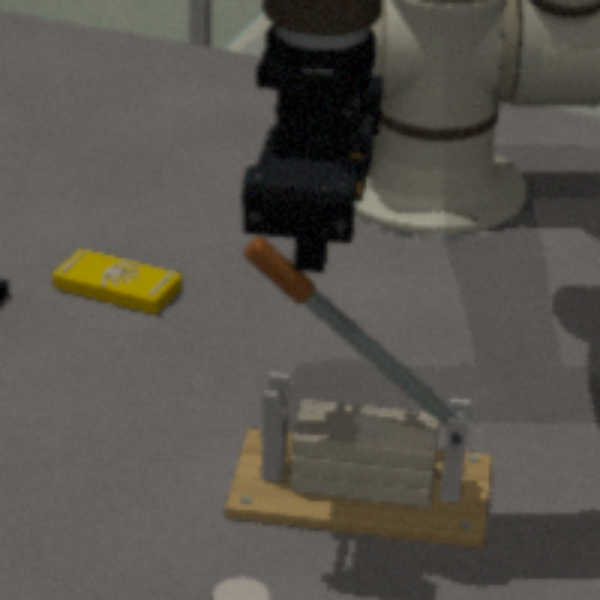

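The bar is at about 40°, swung over the pile. I continue down, slowly at the end.

```bash
python3 -m jog '0 3 -14 -16 0;0 2.7 -12 -18 0;0 2.2 -10 -19 0;0 1.7 -7.5 -20 0;0 0 0 0 0';python3 -m jog '0 0.6 -2.5 -10 0;0 0.6 -2.5 -10 0;0 0.3 -1.2 -7 0;0 0.2 -1.2 -5 0;0 0 0 0 0';python3 -m jog '0 0 0 -4 0;0 0 0 -3 0;0 0 0 0 0'
```

```text
time_s: 18.7
tcp_pos: [0.5442, 0.016, 0.1351]
ee_rot: [[0.218, -0.976, -0.004], [-0.976, -0.218, -0.001], [0.0, 0.004, -1.0]]
wrist_force: [0.3, -0.0, 1.2]
gripper_width: 0.01
gripper_force: 0.0
time_s: 19.32
tcp_pos: [0.5469, 0.0093, 0.1047]
ee_rot: [[0.219, -0.976, -0.001], [-0.976, -0.219, -0.0], [0.0, 0.001, -1.0]]
wrist_force: [0.7, -0.3, -0.1]
gripper_width: 0.005
gripper_force: 0.0
time_s: 19.7
tcp_pos: [0.5469, 0.0094, 0.0979]
ee_rot: [[0.219, -0.976, -0.001], [-0.976, -0.219, -0.0], [-0.0, 0.001, -1.0]]
wrist_force: [0.5, 0.0, 0.9]
gripper_width: 0.003
gripper_force: 0.0
```

```bash
python3 -m jog '0 0 0 -3 0;0 0 0 -2 0;0 0 0 0 0';python3 -m jog '0 0 0 -1.5 0;0 0 0 -1 0;0 0 0 0 0'
```

```text
time_s: 20.08
tcp_pos: [0.547, 0.0094, 0.0929]
ee_rot: [[0.219, -0.976, -0.001], [-0.976, -0.219, -0.0], [-0.0, 0.001, -1.0]]
wrist_force: [-0.4, 0.4, -0.4]
gripper_width: 0.003
gripper_force: 0.0
time_s: 20.45
tcp_pos: [0.5472, 0.0094, 0.0914]
ee_rot: [[0.219, -0.976, 0.0], [-0.976, -0.219, -0.0], [0.0, -0.0, -1.0]]
wrist_force: [-1.2, -0.7, 5.6]
gripper_width: 0.005
gripper_force: 2.5
```

Firm contact at a tip height of 83 mm, which is where home should be. I'll press a little further, then let go.

```bash
python3 -m jog '0 0 0 -1 0;0 0 0 -1 0;0 0 0 0 0';python3 -m jog '0 0 0 -1.5 0;0 0 0 0 0;0 0 0 0 0'
```

```text
time_s: 20.82
tcp_pos: [0.5473, 0.0094, 0.0912]
ee_rot: [[0.22, -0.976, 0.001], [-0.976, -0.22, -0.0], [0.001, -0.001, -1.0]]
wrist_force: [-6.4, 0.9, 14.2]
gripper_width: 0.006
gripper_force: 7.5
time_s: 21.2
tcp_pos: [0.5473, 0.0094, 0.091]
ee_rot: [[0.22, -0.975, 0.001], [-0.975, -0.22, -0.001], [0.001, -0.001, -1.0]]
wrist_force: [-8.3, 1.7, 22.3]
gripper_width: 0.008
gripper_force: 11.2
```

```bash
python3 -m jog '0 0 0 10 0;0 0 0 50 0;0 0 0 50 0;0 5 -50 30 0;0 5 -60 0 0';python3 -m jog '0 5 -60 0 0;0 0 -60 0 0;0 0 0 0 0'
python3 - <<'E'
from h import *
Yv=np.array([-.216,.976])
cen={}
cs={n:cap(n) for n in('top','scene')}
G=np.r_[np.array([525,107.5])-115*Yv,74]/1000
T=np.r_[525,107.5,66]/1000
for n,c in cs.items():
    q=w2pix(c,G); h=cv2.cvtColor(c['pixels'],cv2.COLOR_RGB2HSV)
    m=(h[...,0]<16)&(h[...,1]>150)&(h[...,2]>50)
    v,u=np.nonzero(m); k=np.hypot(u-q[0],v-q[1])<35; cen[n]=(u[k].mean(),v[k].mean()); print(n,'expected grip',q.round(1),'seen',np.round(cen[n],1),k.sum())
a0,a1=[pix2w(cs['top'],*cen['top'],z) for z in(0,.3)]; b0,b1=[pix2w(cs['scene'],*cen['scene'],z) for z in(0,.3)]
k=np.linalg.lstsq(np.c_[a1-a0,-(b1-b0)],b0-a0,rcond=None)[0]; print((a0+k[0]*(a1-a0)).round(4),(b0+k[1]*(b1-b0)).round(4),'exp',G.round(4))
E
```

```text
time_s: 21.82
tcp_pos: [0.5591, -0.1009, 0.2305]
ee_rot: [[0.222, -0.975, 0.007], [-0.975, -0.222, 0.0], [0.001, -0.007, -1.0]]
wrist_force: [-0.5, 0.8, -1.4]
gripper_width: 0.005
gripper_force: 0.0
time_s: 22.2
tcp_pos: [0.5614, -0.2243, 0.226]
ee_rot: [[0.213, -0.977, -0.001], [-0.977, -0.213, 0.0], [-0.0, 0.001, -1.0]]
wrist_force: [-0.1, 0.6, -0.3]
gripper_width: 0.003
gripper_force: 0.0
top expected grip [316.2 226. ] seen [311.6 227.3] 18
scene expected grip [323.6 232.5] seen [322.6 232.4] 162
[0.546  0.0089 0.0742] [ 0.5518 -0.0065  0.0748] exp [ 0.5498 -0.0047  0.074 ]
```

The handle appears within about 1 px of its home position in the scene view, and the press met a hard stop at home height. The gripper is clear, so I'm handing in.

```bash
python3 -c "
from h import *
print(r.finish_job())"
```

```text
the job is handed in; nothing more can be done
None
```

I set both white tiles squarely on the rack tile, pressed the keeper bar down to its stop in the catch and let go, then handed the job in at about 22 s of the 72 s allowed; no verdict came back.

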